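# Put the tiered desk tidy together in size order

## Robot

A 7-joint arm with a two-finger parallel gripper is mounted at the origin on the work surface. World frame = base frame: x ahead of the robot, y to its left, z up, the work surface at z = 0. Lengths are in m, angles in rad, forces in N, time in s.
With the tool pointing down it reaches from about 0.35 to 0.9 m from the base axis. Payload 8.1 kg.
Tool frame: the origin (TCP) lies midway between the tips of the shut fingers; the grasp point (between the pads) lies arm.grasp_offset behind it (arm.grasp_offset is the distance from the TCP to the grasp point, in m); z points along the fingers, y is the line along which they close (so a half turn about z gives the same grasp; the last joint's range is limited). The gripper opens to 92 mm and grips with 3 to 60 N. Pads are 19 mm wide; open, the fingers measure 130 mm over their backs; the gripper's body (75 mm by 190 mm) begins 47 mm behind the grasp point.
Start: joints at [-1.339, 0.434, 0.025, 1.573, -0.012, 1.134, -0.075], TCP at [0.205, 0.59, 0.187] pointing down, gripper open.
Joint ranges: [-2.62, 2.62], [-0.44, 2.09], [-1.27, 1.32], [0.08, 2.57], [-1.32, 4.46], [0.12, 2], [-2.74, 2.74]. Speed limits (rad/s): [2.22, 2.22, 3.01, 3.01, 3.14, 3.14, 3.14].

## Interface

Orientations are given as a rotation vector (axis times angle).
In Python, from cell import observe, imaging, arm gives the robot as it stands.
- The arm moves only by the tool apply_moves, never from a script. Its argument "commands" is a list of rows, each a list of 5 numbers: the opening in per cent of the stroke, from 0 (shut) to 100 (fully open), then the shift along the world's x, y, z in units of 0.06 m (1.0 is 0.06 m), then the turn about the world's z in units of 0.5 rad (1.0 is 0.5 rad). A call has 1 to 12 rows; each row shifts and turns the commanded pose from where the row before left it; what a row does not reach is not made up. A row lasts 1/8 s, in which the tool goes at most 62.5 mm and 10.7 degrees, less where a joint would pass 70% of its speed; a pose out of reach is approached as far as the arm can. A call with a number of a shift or a turn outside -1 to 1 is refused whole. A call with a gripper value outside its range is refused whole. The fingers move at their own pace and stop on an object; "newtons" is the grip in N (left out, the last holds). Time passes only in rows, so rows that do not move let the fingers close. It gives the time, the measured TCP pose, the force, the opening and the grip force at its end, in the units of the state.
- observe(): the state, without advancing time (a new reading comes with each control period).
- imaging.get_image(name): name is "scene" or "top" or "wrist"; returns (picture, depth): 480x640x3 uint8, red, green, blue; 480x640 float32, m along the optical axis (not along the pixel's ray), 0 where there is no reading.
- imaging.camera_params(name): a dict with "camera_matrix" (3x3 intrinsics, pixels), "origin" and "rotation" of the camera in the world; the wrist camera has in their place "tool_from_camera" (4x4, takes a point from camera to tool coordinates, whose origin is the TCP and whose axes are the flange's). Camera axes: x right, y up, looking along -z (the intrinsics and any distortion apply to the point x, -y, -z); pixel columns grow to the right and rows downward; lengths in m; the calibration is good to about 2 mm. A picture is of the moment at which its call begins: read the wrist's pose just before it. camera_params takes no time and is no camera call.
- arm.sign_off(): hands the job in; it is judged then, once.
The state is a dict: "clock": time; "joints": joint angles; "dq": joint speeds; "joint_efforts": joint torques, N m; "position": TCP position; "ee_rot": TCP orientation; "force": force on the tool from outside, world axes, zero at the start; "ft_torque": the same for the moment, N m; "width": opening from 0.0 (shut) to 1.0 (fully open); "gripper_force": force on a finger pad.
Only numpy, scipy, OpenCV 4.12 (cv2) and the standard library are available. Lean on these libraries where they do the work, as an engineer would, in place of code of your own. Each camera call takes 0.05 s, during which the arm holds its last target. There are 200 camera calls.

## Task

The white desk tidy has been put away wrongly: the tall narrow cup stands in the wide dish and the middle cup stands beside it on the desk. Nest the three in size order, the middle cup standing fully down inside the raised ring on the dish's floor and the narrow cup fully down inside the middle cup, all upright. Lower the cups in gently rather than dropping them, leave the dish about where it stands, and do not disturb the stapler, mouse, tape roll or plant.

Things in the scene. Friction and masses are not known exactly. Their poses are not given: they have to be found in the camera images.
- dish: wide low round dish, white stoneware, 130 mm across the rim (124 at the foot), 40 mm high, wall 5 mm, floor 6 mm thick. A plain raised ring stands on its floor, concentric with the dish: inside diameter 70 mm, outside 78 mm, 6 mm high (its top is 12 mm above the desk). Origin: centre of the underside; z up.
- middle_cup: middle cup, white stoneware, straight round cylinder with open top: 64 mm outside diameter (62 at the foot), 80 mm high, wall 4 mm (56 mm inside), floor 5 mm thick. Stands upright on the desk at the start. Origin: centre of the underside; z up along its axis.
- narrow_cup: narrow tall cup, white stoneware, straight round cylinder with open top: 48 mm outside diameter (46 at the foot), 110 mm high, wall 3 mm, floor 5 mm thick. Stands upright on the dish's floor, inside the raised ring, at the start. Origin: centre of the underside; z up along its axis.
- stapler: bystander: black and steel desk stapler, 34 x 130 x 47 mm, long along its y. Origin: centre of the underside.
- mouse: bystander: black computer mouse, 100 x 58 x 32 mm, long along its x. Origin: centre of the underside.
- tape_roll: bystander: roll of clear tape lying flat, 72 mm across, 20 mm high. Origin: centre of the underside.
- plant: bystander: small succulent in a terracotta pot, 84 mm across, pot 72 mm high, leaves to about 110 mm. Origin: centre of the underside.
Mind the look-alikes: they are no part of the job. What is shaped like the middle_cup but red is not meant.

How it is judged:
By the outcome, as a careful person would: the job done as asked, in the order asked, and still so for the second after the job is handed in, with the robot touching nothing.
It also fails if it takes over 72 s, if anything falls off the work surface, if the arm or the gripper's body presses on something with over 40 N, if the wrist force passes 120 N, or if a joint passes its speed limit or range.

## Working session

There is one attempt and no reset: what is moved stays moved. The work goes in short steps, Python scripts to look and compute and a tool call to move; the robot and the scene stay as the last step left them, time stands still between calls to the robot, and variables do not carry over. Pictures are saved under pics/ and viewed, at most 10 in all, crops included, and the job is handed in when it is done.

Besides the shell and the picture viewer there is one more tool, called after "Call:" as name(argument=value, ...) on one line, values as JSON. apply_moves: Moves the arm, as the interface text tells. Its arguments: {"type":"object","properties":{"commands":{"type":"array"},"newtons":{"type":"number"}},"required":["commands"]}

```bash
mkdir -p pics; cat > h.py <<'E'
import numpy as np,cv2
from cell import observe,imaging,arm
from scipy.spatial.transform import Rotation as R
def cam(n,s=None):
    p=imaging.camera_params(n);K=np.array(p["camera_matrix"])
    if "origin" in p: return K,np.array(p["origin"]),np.array(p["rotation"]),p
    T=np.array(p["tool_from_camera"]);r=R.from_rotvec(s["ee_rot"]).as_matrix()
    return K,np.array(s["position"])+r@T[:3,3],r@T[:3,:3],p
def cloud(n):
    s=observe();im,d=imaging.get_image(n);K,o,r,p=cam(n,s)
    v,u=np.mgrid[0:480,0:640]
    x=(u-K[0,2])/K[0,0]*d;y=(v-K[1,2])/K[1,1]*d
    P=np.stack([x,-y,-d],-1)@r.T+o
    P[d==0]=np.nan
    return im,d,P
def save(n,im): cv2.imwrite("pics/"+n,im[:,:,::-1])
E
python3 - <<'E'
from h import *
s=observe();print(s,arm.grasp_offset)
for n in("top","scene"):
    im,d,P=cloud(n);save(n+"1.png",im);np.savez(n+"1.npz",im=im,P=P)
    print({k:np.round(v,3).tolist() if not isinstance(v,str) else v for k,v in imaging.camera_params(n).items()},np.nanmin(P[...,2]),(d==0).mean())
E
```

```text
{'clock': 0.0, 'joints': array([-1.33861137,  0.43522204,  0.02502047,  1.57409575, -0.01163348,
        1.13398542, -0.07506898]), 'dq': array([-0.00149048,  0.00138851,  0.00074311, -0.00167651,  0.00077157,
        0.00031136,  0.00094758]), 'joint_efforts': array([ 1.14288876e-03, -6.67848158e+01,  9.85860229e-01, -3.14448345e+01,
       -6.03726762e-02,  4.31689317e-02,  1.65378033e-04]), 'position': array([0.20524133, 0.58973748, 0.18604666]), 'ee_rot': array([-5.23553513e-01, -3.09752719e+00,  2.44953165e-03]), 'force': array([ 0.06445437, -0.53001261, -0.26318913]), 'ft_torque': array([-0.0283259 ,  0.02148776, -0.02323698]), 'gripper_force': 0.0, 'width': 1.0019930837386257} 0.0188Traceback (most recent call last):
  File "<stdin>", line 4, in <module>
  File "h.py", line 13, in cloud
    P=np.stack([x,-y,-d],-1)@r.T+o
      ~~~~~~~~~~~~~~~~~~~~~~~~~~^~
ValueError: operands could not be broadcast together with shapes (480,640) (3,)
```

```bash
sed -i 's/np.array(p\["rotation"\]),p/R.from_rotvec(p["rotation"]).as_matrix(),p/' h.py
python3 - <<'E'
from h import *
for n in("top","scene","wrist"):
    print(n,imaging.camera_params(n))
for n in("top","scene"):
    im,d,P=cloud(n);save(n+"1.png",im);np.savez(n+"1.npz",im=im,P=P)
    print(np.nanpercentile(P[...,2],[0,5,50,95,100]),(d==0).mean())
E
```

```text
top {'camera_matrix': array([[566.76039996,   0.        , 308.09496295],
       [  0.        , 566.76039996, 242.71381307],
       [  0.        ,   0.        ,   1.        ]]), 'origin': array([0.46014045, 0.01052628, 1.18598393]), 'rotation': array([ 0.10124184, -0.08475888, -1.54293493])}
scene {'camera_matrix': array([[560.93539737,   0.        , 322.78105403],
       [  0.        , 560.93539737, 243.46305017],
       [  0.        ,   0.        ,   1.        ]]), 'origin': array([1.18704545, 0.6399953 , 0.91903226]), 'rotation': array([0.34495995, 0.93255835, 2.25750708])}
wrist {'camera_matrix': array([[425.66908003,   0.        , 325.27969101],
       [  0.        , 425.66908003, 239.00358957],
       [  0.        ,   0.        ,   1.        ]]), 'tool_from_camera': array([[ 2.45763145e-05,  9.49716153e-01,  3.13112167e-01,
         8.59309992e-02],
       [ 9.99998961e-01,  4.27965735e-04, -1.37657462e-03,
        -4.64129936e-04],
       [-1.44135643e-03,  3.13111875e-01, -9.49715155e-01,
        -1.97666931e-01],
       [ 0.00000000e+00,  0.00000000e+00,  0.00000000e+00,
         1.00000000e+00]])}
[-7.72259425e-01 -7.53173664e-01  5.09124486e-04  1.83254278e-02
  1.21309098e-01] 0.003880208333333333
[-7.75874308e-01 -7.51223219e-01 -5.06840535e-04  9.66590429e-02
  4.71306390e-01] 0.005302734375
```

View pics/top1.png

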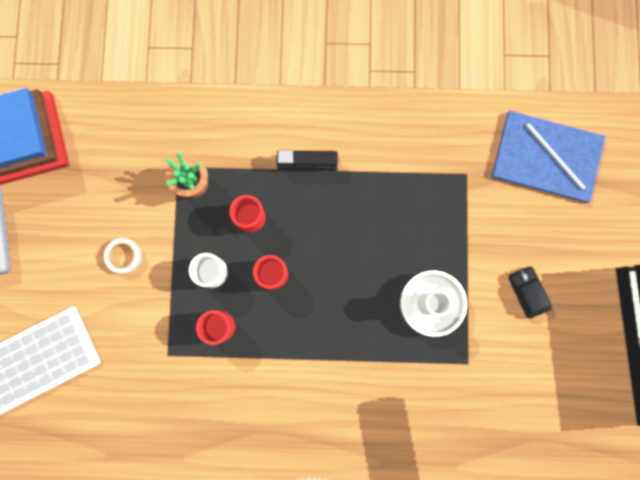

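View pics/scene1.png

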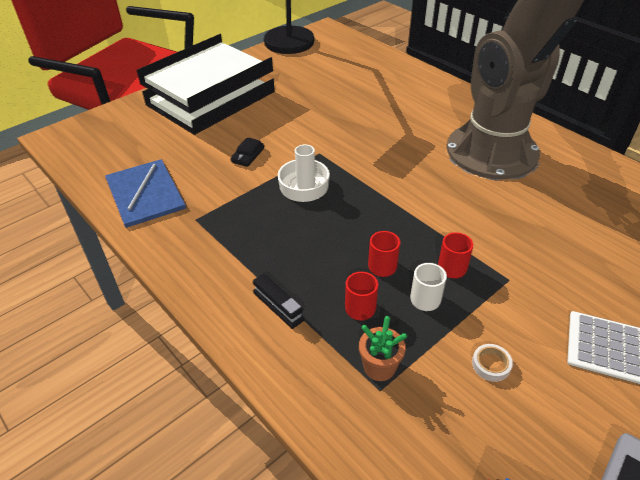

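Top: the narrow cup stands in the dish at about (434,303), the white middle cup at (208,271), red look-alikes at (248,214), (271,272), (215,328), plant (187,178), tape (123,256). Scene view agrees. Now measure.

```bash
cat > meas.py <<'E'
from h import *
def fit(p):
    c,r=cv2.minEnclosingCircle((p[:,:2]*1000).astype(np.float32));return np.round(np.array(c)/1000,4),round(r,1)
E
python3 - <<'E'
from meas import *
for n in("top","scene"):
    z=np.load(n+"1.npz");im,P=z["im"],z["P"];m=(im.min(-1)>120)&(np.ptp(im.astype(int),-1)<40)
    def sel(c,r,lo,hi):
        k=m&(np.hypot(P[...,0]-c[0],P[...,1]-c[1])<r)&(P[...,2]>lo)&(P[...,2]<hi);return P[k]
    # approx by pixel
    for name,(u,v),r,h in (("mid",(208,260),.06,.08),("dish",(434,330),.1,.04),("nar",(434,303),.1,.113)):
        if n=="top": c=np.nanmedian(P[v-12:v+13,u-12:u+13].reshape(-1,3),0); np.save(name+".npy",c)
        c=np.load(name+".npy"); q=sel(c,r,h-.006,h+.008)
        if len(q)>3: print(n,name,c.round(3),len(q),fit(q),np.median(q[:,2]).round(4),(q[:,:2].min(0)+q[:,:2].max(0))/2)
    red=(im[...,0]>120)&(im[...,1]<60)&(P[...,2]>.05)
    N,l,st,ce=cv2.connectedComponentsWithStats(red.astype(np.uint8))
    for i in range(1,N):
        if st[i,4]>80: print("red",fit(P[l==i]),P[l==i][:,2].max().round(3))
E
```

```text
top mid [0.557 0.231 0.006] 226 (array([0.5349, 0.2229]), 32.2) 0.0797 [0.53518721 0.22288796]
top dish [ 0.427 -0.237  0.006] 441 (array([ 0.4819, -0.2316]), 64.8) 0.04 [ 0.46737407 -0.23157396]
top nar [ 0.482 -0.232  0.063] 165 (array([ 0.481 , -0.2249]), 24.1) 0.116 [ 0.48119594 -0.22472429]
scene mid [0.557 0.231 0.006] 240 (array([0.5407, 0.2228]), 33.9) 0.0789 [0.53940901 0.22280515]
scene dish [ 0.427 -0.237  0.006] 246 (array([ 0.4848, -0.2314]), 65.3) 0.0396 [ 0.46802869 -0.23162782]
scene nar [ 0.482 -0.232  0.063] 143 (array([ 0.4849, -0.2221]), 27.8) 0.1134 [ 0.48538844 -0.22436011]
red (array([0.538 , 0.0983]), 34.4) 0.084
red (array([0.4282, 0.2054]), 34.7) 0.084
red (array([0.6572, 0.1497]), 33.3) 0.084
```

Call:
apply_moves(commands=[[100,0,0,0.9,0],[100,0.25,-0.7,0,0],[100,0.25,-0.7,0,0],[100,0.25,-0.7,0,0],[100,0.25,-0.7,0,0],[100,0.25,-0.7,0,0],[100,0.25,-0.7,0,0],[100,0.25,-0.7,0,0],[100,0.25,-0.7,0,0],[100,0.25,-0.7,0,0],[100,0.25,-0.7,0,0],[100,0,0,0,0]], newtons=15)

```text
clock: 1.65
position: [0.3561, 0.1674, 0.2409]
ee_rot: [0.532, 3.096, -0.0]
force: [-0.1, 1.0, -0.7]
width: 0.999
gripper_force: 0.0
```

Call:
apply_moves(commands=[[100,0.21,-0.65,0,0],[100,0.21,-0.65,0,0],[100,0.21,-0.65,0,0],[100,0.21,-0.65,0,0],[100,0.21,-0.65,0,0],[100,0.21,-0.65,0,0],[100,0.21,-0.65,0,0],[100,0.21,-0.65,0,0],[100,0.21,-0.65,0,0],[100,0.21,-0.7,0,0],[100,0,0,0,0],[100,0,0,0,0]])

```text
clock: 3.15
position: [0.4816, -0.2214, 0.2403]
ee_rot: [-0.522, -3.097, -0.001]
force: [0.1, 1.0, -0.0]
width: 0.997
gripper_force: 0.0
```

```bash
python3 - <<'E'
from meas import *
im,d,P=cloud("wrist");save("w1.png",im);s=observe();print(s["position"],s["joints"].round(2))
m=(im.min(-1)>100)&(np.ptp(im.astype(int),-1)<50)&(abs(P[...,2]-.114)<.008)&(np.hypot(P[...,0]-.482,P[...,1]+.225)<.06)
if m.sum(): print(m.sum(),fit(P[m]))
m=(im.min(-1)>100)&(np.ptp(im.astype(int),-1)<50)&(abs(P[...,2]-.04)<.004)&(np.hypot(P[...,0]-.482,P[...,1]+.23)<.09)
if m.sum(): print(m.sum(),fit(P[m]))
E
```

```text
[ 0.48159214 -0.22105011  0.24046619] [-0.25  0.27  0.75  1.77 -0.2   1.18  1.79]
960 (array([ 0.4812, -0.2243]), 24.0)
2452 (array([ 0.4828, -0.2311]), 64.9)
```

View pics/w1.png

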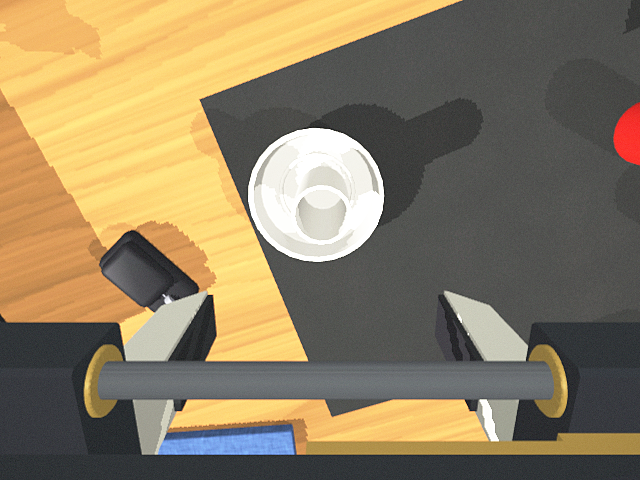

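Call:
apply_moves(commands=[[100,0,-0.05,-0.5,0],[100,0,0,-0.5,0],[100,0,0,-0.5,0],[100,0,0,-0.5,0],[100,0,0,-0.35,0],[100,0,0,-0.2,0],[100,0,0,0,0],[30,0,0,0,0],[30,0,0,0,0],[30,0,0,0,0],[30,0,0,0,0],[30,0,0,0,0]])

```text
clock: 4.7
position: [0.4814, -0.2257, 0.0879]
ee_rot: [0.524, 3.098, 0.0]
force: [0.1, 0.0, -0.6]
width: 0.505
gripper_force: 0.0
```

Call:
apply_moves(commands=[[30,0,0,0,0],[30,0,0,0,0]], newtons=20)

```text
clock: 4.95
position: [0.4814, -0.2257, 0.0878]
ee_rot: [-0.524, -3.098, -0.0]
force: [0.4, -0.0, 0.3]
width: 0.317
gripper_force: 0.0
```

```bash
python3 - <<'E'
from meas import *
a,_,P=cloud("scene");b,_,_=cloud("wrist")
save("m1.png",np.hstack([cv2.resize(a[60:240,200:440],(400,300)),cv2.resize(b,(400,300))]))
s=observe();print(s["width"],s["gripper_force"])
E
```

```text
0.30135055495150104 0.0
```

View pics/m1.png

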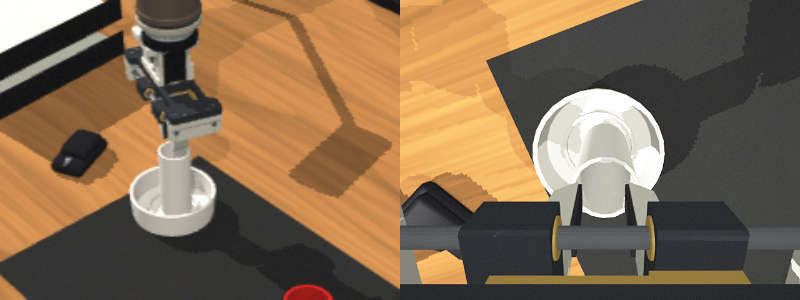

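```bash
python3 - <<'E'
from meas import *
s=observe();p=s["position"];rt=R.from_rotvec(s["ee_rot"]).as_matrix();print(p,rt.round(3).tolist(),s["width"])
for n in("wrist","scene","top"):
    im,d,P=cloud(n);Q=(P-p)@rt   # tool coords
    print(n)
    near=(np.hypot(Q[...,0],Q[...,1])<.12)
    for lo in np.arange(-.10,.04,.01):
        k=near&(Q[...,2]>=lo)&(Q[...,2]<lo+.01)
        if k.sum()>5:
            q=Q[k]; print("toolz %.2f"%lo,k.sum(),"x",np.percentile(q[:,0],[1,50,99]).round(3),"y",np.percentile(q[:,1],[1,50,99]).round(3),im[k].mean(0).round())
E
```

```text
[ 0.48139788 -0.22569933  0.08782187] [[-0.944, 0.329, -0.0], [0.329, 0.944, 0.0], [0.0, 0.0, -1.0]] 0.30135055495150104
wrist
toolz -0.10 381 x [-0.01  -0.003  0.005] y [-0.017 -0.016  0.016] [146. 144. 132.]
toolz -0.09 969 x [-0.01   0.011  0.012] y [-0.021  0.014  0.02 ] [114. 114. 107.]
toolz -0.08 1013 x [0.002 0.011 0.012] y [-0.023  0.014  0.022] [126. 126. 118.]
toolz -0.07 1333 x [-0.004  0.011  0.012] y [-0.031 -0.014  0.03 ] [131. 131. 122.]
toolz -0.06 1333 x [-0.007  0.011  0.012] y [-0.03   0.014  0.03 ] [137. 138. 128.]
toolz -0.05 713 x [-0.008  0.011  0.012] y [-0.026 -0.014  0.025] [120. 120. 112.]
toolz -0.04 6 x [-0.001  0.01   0.011] y [-0.018 -0.015 -0.014] [92. 92. 86.]
toolz -0.03 2419 x [-0.022  0.011  0.025] y [-0.021  0.001  0.023] [225. 224. 217.]
toolz -0.02 1371 x [-0.02  -0.013  0.025] y [-0.02   0.     0.022] [197. 195. 184.]
toolz -0.01 1302 x [-0.02  -0.011  0.025] y [-0.02   0.     0.022] [196. 194. 183.]
toolz -0.00 1186 x [-0.02  -0.01   0.025] y [-0.02   0.001  0.022] [192. 190. 179.]
toolz 0.01 1060 x [-0.02  -0.011  0.025] y [-0.02   0.001  0.
[... 795 characters left out ...]
004  0.017] y [-0.022  0.013  0.028] [177. 172. 161.]
toolz -0.00 63 x [-0.028 -0.011  0.02 ] y [-0.009  0.021  0.027] [181. 176. 165.]
toolz 0.01 68 x [-0.028 -0.011  0.019] y [-0.002  0.02   0.028] [180. 175. 164.]
toolz 0.02 61 x [-0.026 -0.011  0.018] y [-0.007  0.021  0.028] [179. 174. 163.]
toolz 0.03 63 x [-0.027 -0.012  0.017] y [-0.001  0.021  0.028] [181. 176. 165.]
toolz 0.04 253 x [-0.07  -0.016  0.056] y [-0.066  0.018  0.062] [217. 213. 204.]
top
toolz 0.02 7 x [-0.008 -0.003  0.003] y [0.022 0.024 0.024] [202. 201. 190.]
toolz 0.03 6 x [-0.013 -0.007  0.001] y [0.02  0.023 0.024] [218. 218. 206.]
toolz 0.04 192 x [-0.066  0.043  0.061] y [-0.04   0.01   0.049] [252. 252. 250.]
```

The picture shows the fingers closing just above the cup's rim (rim at about (605,165) in the right half). By the depth data the real tips lie about 40 mm short of the reported TCP, while laterally all is well. I'll measure that offset finely.

Call:
apply_moves(commands=[[100,0,0,0.5,0],[100,0,0,0.5,0],[100,0,0,0,0],[100,0,0,0,0],[100,0,0,0,0],[100,0,0,0,0],[100,0,0,0,0],[100,0,0,0,0],[100,0,0,0,0]])

```text
clock: 6.32
position: [0.4814, -0.2257, 0.1478]
ee_rot: [-0.524, -3.098, -0.0]
force: [0.8, -0.6, 1.0]
width: 1.0
gripper_force: 0.0
```

```bash
python3 - <<'E'
from meas import *
s=observe();p=s["position"];rt=R.from_rotvec(s["ee_rot"]).as_matrix();print(p,s["width"])
for n in("wrist","scene"):
    im,d,P=cloud(n);Q=(P-p)@rt
    near=(abs(Q[...,0])<.03)&(abs(Q[...,1])<.09)&(Q[...,2]<.005)&(Q[...,2]>-.12)
    q=Q[near];h,e=np.histogram(q[:,2],np.arange(-.12,.006,.004));print(n,list(zip(e.round(3),h)))
    k=q[:,2]>-.07;print([(np.percentile(q[k][:,i],[2,98])).round(3) for i in (0,1)])
    for sg in(-1,1):
        t=q[k&(q[:,1]*sg>0)];print(np.abs(t[:,1]).min().round(4),np.sort(t[:,2])[-6:].round(4))
    print("cuptop",p[2], np.median(P[(abs(P[...,2]-.116)<.006)&(np.hypot(P[...,0]-.481,P[...,1]+.224)<.028)],0))
E
```

```text
[ 0.48138962 -0.22568892  0.14779897] 0.9997863575050799
wrist [(np.float64(-0.12), np.int64(919)), (np.float64(-0.116), np.int64(978)), (np.float64(-0.112), np.int64(915)), (np.float64(-0.108), np.int64(785)), (np.float64(-0.104), np.int64(681)), (np.float64(-0.1), np.int64(580)), (np.float64(-0.096), np.int64(444)), (np.float64(-0.092), np.int64(405)), (np.float64(-0.088), np.int64(1100)), (np.float64(-0.084), np.int64(919)), (np.float64(-0.08), np.int64(946)), (np.float64(-0.076), np.int64(925)), (np.float64(-0.072), np.int64(873)), (np.float64(-0.068), np.int64(863)), (np.float64(-0.064), np.int64(862)), (np.float64(-0.06), np.int64(794)), (np.float64(-0.056), np.int64(733)), (np.float64(-0.052), np.int64(633)), (np.float64(-0.048), np.int64(506)), (np.float64(-0.044), np.int64(377)), (np.float64(-0.04), np.int64(18)), (np.float64(-0.036), np.int64(0)), (np.float64(-0.032), np.int64(0)), (np.float64(-0.028), np.int64(0)), (np.float64(-0.024), np.int64(0)), (np.float64(-0.02), np.int64(0)), (np.float64(-0.016), np.int64(0)), (np.float64(-0.012), np.int64(0)), (np.float64(-0.008), 
[... 936 characters left out ...]
52), np.int64(14)), (np.float64(-0.048), np.int64(13)), (np.float64(-0.044), np.int64(11)), (np.float64(-0.04), np.int64(2)), (np.float64(-0.036), np.int64(0)), (np.float64(-0.032), np.int64(0)), (np.float64(-0.028), np.int64(0)), (np.float64(-0.024), np.int64(0)), (np.float64(-0.02), np.int64(0)), (np.float64(-0.016), np.int64(0)), (np.float64(-0.012), np.int64(0)), (np.float64(-0.008), np.int64(0)), (np.float64(-0.004), np.int64(0)), (np.float64(0.0), np.int64(0))]
[array([-0.015,  0.008]), array([-0.057,  0.066])]
0.0412 [-0.0435 -0.0432 -0.0432 -0.0431 -0.0424 -0.0422]
0.0479 [-0.0434 -0.0434 -0.0427 -0.0421 -0.0391 -0.0389]
cuptop 0.1477989744662811 [ 0.4839398  -0.22569658  0.11414509]
```

Call:
apply_moves(commands=[[100,0,0,-0.5,0],[100,0,0,-0.5,0],[100,0,0,-0.4,0],[100,0,0,-0.2,0],[100,0,0,-0.1,0],[100,0,0,0,0],[35,0,0,0,0],[35,0,0,0,0],[35,0,0,0,0],[35,0,0,0,0],[35,0,0,0,0],[35,0,0,0,0]], newtons=20)

```text
clock: 7.92
position: [0.4814, -0.2256, 0.0459]
ee_rot: [0.523, 3.098, 0.0]
force: [0.3, -0.4, 0.8]
width: 0.506
gripper_force: 20.0
```

Call:
apply_moves(commands=[[35,0,0,0.15,0],[35,0,0,0.4,0],[35,0,0,0.5,0],[35,0,0,0.5,0],[35,0,0.5,0,0],[35,-0.1,0.6,0,0],[35,-0.1,0.6,0,0],[35,0,0.6,0,0],[35,0,0.6,0,0],[35,0,0,0,0],[35,0,0,0,0]])

```text
clock: 9.3
position: [0.4694, -0.0523, 0.1392]
ee_rot: [0.524, 3.097, -0.0]
force: [-0.2, -1.0, -1.2]
width: 0.509
gripper_force: 20.0
```

Call:
apply_moves(commands=[[35,0,0,-0.5,0],[35,0,0,-0.5,0],[35,0,0,-0.3,0],[35,0,0,-0.15,0],[35,0,0,-0.1,0],[35,0,0,-0.05,0],[35,0,0,-0.03,0],[35,0,0,-0.02,0],[35,0,0,0,0]])

```text
clock: 10.42
position: [0.4695, -0.0516, 0.04]
ee_rot: [0.523, 3.097, 0.0]
force: [-0.4, 0.6, -1.3]
width: 0.505
gripper_force: 20.0
```

Call:
apply_moves(commands=[[60,0,0,-0.01,0],[70,0,0,0,0],[100,0,0,0,0],[100,0,0,0,0],[100,0,0,0.3,0],[100,0,0,0.6,0],[100,0,0,0.6,0],[100,0,0.4,0,0],[100,0.1,0.6,0,0],[100,0.1,0.6,0,0],[100,0.1,0.6,0,0]])

```text
clock: 11.8
position: [0.4875, 0.0815, 0.1294]
ee_rot: [0.524, 3.097, 0.0]
force: [0.9, 0.6, -0.2]
width: 1.003
gripper_force: 0.0
```

Call:
apply_moves(commands=[[100,0.2,0.6,0,0],[100,0.2,0.6,0,0],[100,0.2,0.6,0,0],[100,0.2,0.58,0,0],[100,0,0,0,0],[100,0,0,0,0],[100,0,0,0,0]])

```text
clock: 12.68
position: [0.5353, 0.2217, 0.1294]
ee_rot: [-0.526, -3.097, 0.0]
force: [-0.2, -0.5, -0.4]
width: 1.003
gripper_force: 0.0
```

```bash
cat > look.py <<'E'
from meas import *
def rim(n,c,h,r,tol=.006):
    im,d,P=cloud(n)
    k=(im.min(-1)>100)&(np.ptp(im.astype(int),-1)<50)&(abs(P[...,2]-h)<tol)&(np.hypot(P[...,0]-c[0],P[...,1]-c[1])<r)
    return k.sum(),(fit(P[k]),P[k][:,2].mean().round(4)) if k.sum()>5 else None
E
python3 - <<'E'
from look import *
s=observe();print(s["position"],s["clock"])
for n in ("wrist","top"):
    print(n,"mid",rim(n,(.536,.223),.08,.05));print("dish",rim(n,(.483,-.231),.04,.09));print("nar",rim(n,(.469,-.05),.11,.05))
E
```

```text
[0.53525296 0.2217363  0.12935405] 12.675
wrist mid (np.int64(2298), ((array([0.5348, 0.2235]), 32.1), np.float64(0.0792)))
dish (np.int64(0), None)
nar (np.int64(0), None)
top mid (np.int64(0), None)
dish (np.int64(560), ((array([ 0.4823, -0.2316]), 65.0), np.float64(0.0397)))
nar (np.int64(133), ((array([ 0.4692, -0.0512]), 23.8), np.float64(0.1101)))
```

Call:
apply_moves(commands=[[100,0,0.02,-0.5,0],[100,0,0,-0.5,0],[100,0,0,-0.5,0],[100,0,0,-0.35,0],[100,0,0,-0.2,0],[100,0,0,-0.05,0],[100,0,0,0,0],[50,0,0,0,0],[50,0,0,0,0],[50,0,0,0,0],[50,0,0,0,0],[50,0,0,0,0]], newtons=20)

```text
clock: 14.48
position: [0.5355, 0.2243, 0.0035]
ee_rot: [0.524, 3.097, 0.0]
force: [-0.7, -0.6, 3.5]
width: 0.69
gripper_force: 20.0
```

Call:
apply_moves(commands=[[50,0,0,0.15,0],[50,0,0,0.4,0],[50,0,0,0.6,0],[50,0,0,0.6,0],[50,0,0,0.55,0],[50,0,-0.3,0,0],[50,-0.08,-0.6,0,0],[50,-0.08,-0.6,0,0],[50,-0.08,-0.6,0,0],[50,-0.08,-0.6,0,0],[50,-0.08,-0.6,0,0]])

```text
clock: 15.85
position: [0.5099, 0.0242, 0.1403]
ee_rot: [-0.524, -3.096, 0.001]
force: [0.5, -0.5, -2.9]
width: 0.69
gripper_force: 20.0
```

Call:
apply_moves(commands=[[50,-0.08,-0.6,0,0],[50,-0.08,-0.6,0,0],[50,-0.08,-0.6,0,0],[50,-0.08,-0.6,0,0],[50,-0.08,-0.6,0,0],[50,-0.08,-0.6,0,0],[50,0,-0.5,0,0],[50,0,-0.2,0,0],[50,0,0,0,0],[50,0,0,0,0],[50,0,0,0,0]])

```text
clock: 17.23
position: [0.4828, -0.2303, 0.1411]
ee_rot: [-0.521, -3.098, -0.001]
force: [0.8, -0.1, -2.3]
width: 0.688
gripper_force: 20.0
```

```bash
python3 - <<'E'
from look import *
s=observe();print(s["position"],s["clock"],s["width"])
for n in ("wrist","scene"):
    print(n,"mid",rim(n,(.482,-.231),.2185,.05,.008));print("dish",rim(n,(.483,-.231),.04,.09))
E
```

```text
[ 0.48279828 -0.2303331   0.14106409] 17.225 0.6883314272919704
wrist mid (np.int64(9757), ((array([ 0.472 , -0.2274]), 48.7), np.float64(0.2165)))
dish (np.int64(2973), ((array([ 0.482 , -0.2309]), 64.6), np.float64(0.0393)))
scene mid (np.int64(71), ((array([ 0.4869, -0.2305]), 48.6), np.float64(0.2159)))
dish (np.int64(348), ((array([ 0.4857, -0.2307]), 67.4), np.float64(0.0388)))
```

Call:
apply_moves(commands=[[50,0,-0.01,-0.4,0],[50,0,0,-0.5,0],[50,0,0,-0.5,0],[50,0,0,-0.4,0],[50,0,0,-0.15,0],[50,0,0,-0.05,0],[50,0,0,0,0]])

```text
clock: 18.3
position: [0.4831, -0.2325, 0.0219]
ee_rot: [0.523, 3.097, -0.0]
force: [-0.8, 0.1, -1.3]
width: 0.692
gripper_force: 20.0
```

Call:
apply_moves(commands=[[50,-0.01,0.02,0,0],[50,0,0,-0.05,0],[50,0,0,-0.05,0],[50,0,0,-0.04,0],[50,0,0,-0.03,0],[50,0,0,-0.02,0],[50,0,0,-0.01,0],[50,0,0,0,0]])

```text
clock: 19.3
position: [0.482, -0.2312, 0.0094]
ee_rot: [0.524, 3.097, 0.0]
force: [-2.3, 0.8, 2.2]
width: 0.689
gripper_force: 20.0
```

Call:
apply_moves(commands=[[75,0,0,0,0],[85,0,0,0,0],[100,0,0,0,0],[100,0,0,0,0],[100,0,0,0.4,0],[100,0,0,0.6,0],[100,0,0,0.6,0],[100,0,0,0.4,0],[100,0,0,0,0],[100,0,0,0,0]])

```text
clock: 20.55
position: [0.4816, -0.2307, 0.1286]
ee_rot: [-0.523, -3.097, -0.001]
force: [-0.6, 0.4, 0.2]
width: 1.001
gripper_force: 0.0
```

```bash
python3 - <<'E'
from look import *
s=observe();print(s["position"],s["clock"],s["width"])
for n in ("wrist","scene"):
    print(n,"mid",rim(n,(.482,-.231),.086,.05,.008));print("dish",rim(n,(.483,-.231),.04,.09))
im,_,_=cloud("wrist");save("w2.png",im)
print(rim("top",(.469,-.051),.11,.05))
E
```

```text
[ 0.48161976 -0.23069183  0.12855627] 20.55 1.0010577580720024
wrist mid (np.int64(2603), ((array([ 0.4814, -0.2312]), 31.9), np.float64(0.0847)))
dish (np.int64(5395), ((array([ 0.4826, -0.2311]), 65.1), np.float64(0.0393)))
scene mid (np.int64(194), ((array([ 0.4844, -0.2312]), 34.8), np.float64(0.0833)))
dish (np.int64(378), ((array([ 0.4858, -0.2291]), 66.8), np.float64(0.0391)))
(np.int64(131), ((array([ 0.4692, -0.051 ]), 23.7), np.float64(0.1104)))
```

View pics/w2.png

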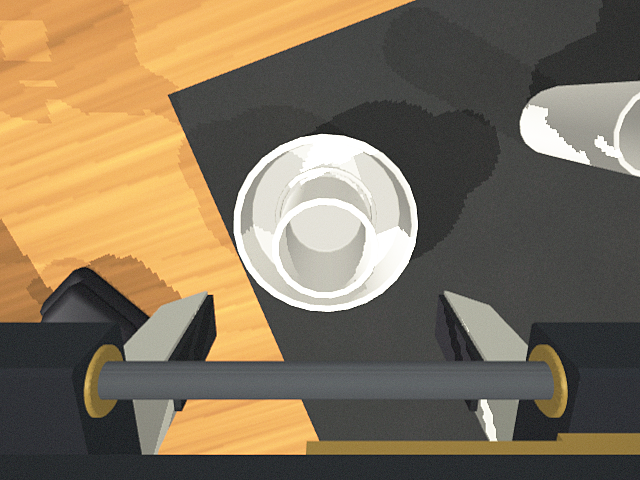

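The middle cup stands inside the ring (rim centred at about (323,248), dish centre (325,222)), height right. Now the narrow cup.

Call:
apply_moves(commands=[[100,-0.1,0.4,0,0],[100,-0.1,0.6,0,0],[100,0,0.6,0,0],[100,0,0.6,0,0],[100,0,0.5,0,0],[100,0,0.3,0,0],[100,0,0,0,0],[100,0,0,0,0]])

```text
clock: 21.85
position: [0.4699, -0.0521, 0.1292]
ee_rot: [0.525, 3.097, -0.001]
force: [0.4, -0.2, -0.7]
width: 1.003
gripper_force: 0.0
```

```bash
python3 - <<'E'
from look import *
s=observe();print(s["position"],s["clock"],s["width"])
print(rim("wrist",(.469,-.051),.11,.05,.008))
E
```

```text
[ 0.4699482  -0.05208097  0.12923773] 21.85 1.002965154884019
(np.int64(2013), ((array([ 0.4689, -0.0505]), 24.1), np.float64(0.1084)))
```

Call:
apply_moves(commands=[[100,-0.01,0.02,-0.4,0],[100,0,0,-0.5,0],[100,0,0,-0.38,0],[100,0,0,-0.2,0],[100,0,0,0,0],[100,0,0,0,0],[35,0,0,0,0],[35,0,0,0,0],[35,0,0,0,0],[35,0,0,0,0],[35,0,0,0,0],[35,0,0,0,0]], newtons=20)

```text
clock: 23.4
position: [0.4694, -0.0499, 0.0404]
ee_rot: [0.524, 3.098, -0.0]
force: [-0.4, 0.1, 0.1]
width: 0.507
gripper_force: 20.0
```

Call:
apply_moves(commands=[[35,0,0,0.15,0],[35,0,0,0.5,0],[35,0,0,0.7,0],[35,0,0,0.65,0],[35,0.1,-0.4,0,0],[35,0.1,-0.6,0,0],[35,0,-0.6,0,0],[35,0,-0.6,0,0],[35,0,-0.5,0,0],[35,0,-0.3,0,0],[35,0,0,0,0],[35,0,0,0,0]])

```text
clock: 24.9
position: [0.4813, -0.2289, 0.1604]
ee_rot: [-0.523, -3.097, -0.001]
force: [0.2, 0.0, -2.0]
width: 0.507
gripper_force: 20.0
```

Call:
apply_moves(commands=[[35,0.01,-0.03,-0.2,0],[35,0,0,-0.2,0],[35,0,0,0,0],[35,0,0,0,0]])

```text
clock: 25.4
position: [0.4819, -0.2317, 0.1363]
ee_rot: [-0.524, -3.097, 0.0]
force: [-0.0, -0.5, -1.3]
width: 0.506
gripper_force: 20.0
```

```bash
python3 - <<'E'
from look import *
im,_,_=cloud("wrist");b,_,_=cloud("scene");save("w3.png",np.hstack([im[80:480,200:440],cv2.resize(b[60:240,210:390],(400,400))]))
print(observe()["position"])
E
```

```text
[ 0.48221089 -0.23182513  0.13669655]
```

View pics/w3.png

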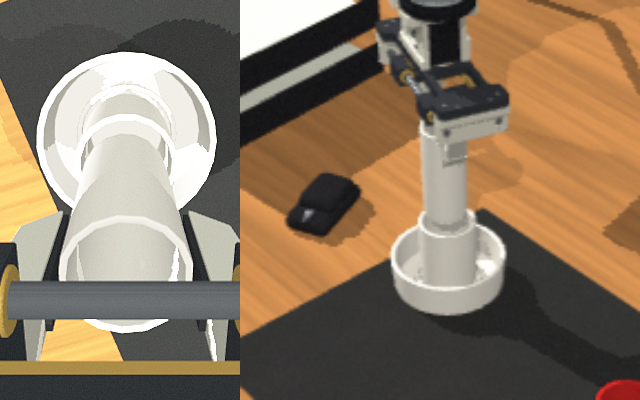

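The narrow cup hangs upright and centred over the middle cup (scene crop, cup foot at about (445,215)). Lower it.

Call:
apply_moves(commands=[[35,0,0.01,-0.2,0],[35,0,0,-0.2,0],[35,0,0,-0.25,0],[35,0,0,-0.25,0],[35,0,0,-0.2,0],[35,0,0,-0.15,0],[35,0,0,-0.06,0],[35,0,0,-0.04,0],[35,0,0,0,0]])

```text
clock: 26.62
position: [0.4822, -0.2312, 0.0556]
ee_rot: [0.524, 3.097, 0.0]
force: [-1.1, -0.0, -2.7]
width: 0.504
gripper_force: 20.0
```

Call:
apply_moves(commands=[[35,0,0,-0.03,0],[35,0,0,-0.02,0],[35,0,0,-0.01,0],[35,0,0,-0.01,0],[35,0,0,0,0]])

```text
clock: 27.25
position: [0.4821, -0.2312, 0.0515]
ee_rot: [0.524, 3.097, 0.0]
force: [-1.0, 0.0, 1.5]
width: 0.507
gripper_force: 20.0
```

Call:
apply_moves(commands=[[55,0,0,0,0],[65,0,0,0,0],[100,0,0,0,0],[100,0,0,0,0],[100,0,0,0,0],[100,0,0,0.3,0],[100,0,0,0.6,0],[100,0,0,0.6,0],[100,0,0,0.6,0],[100,0,0,0.5,0],[100,0,0,0,0]])

```text
clock: 28.62
position: [0.4832, -0.2321, 0.2104]
ee_rot: [0.523, 3.093, -0.0]
force: [0.2, -1.8, -0.9]
width: 1.0
gripper_force: 0.0
```

```bash
python3 - <<'E'
from look import *
print(observe()["position"])
for n in ("wrist","scene"):
    print(n,"nar",rim(n,(.482,-.231),.121,.05,.008),"mid",rim(n,(.482,-.231),.086,.05,.005),"dish",rim(n,(.483,-.231),.04,.09))
im,_,_=cloud("wrist");b,_,_=cloud("scene");save("f.png",np.hstack([im[80:480,180:480],cv2.resize(b,(490,400))[:,:490]]))
E
```

```text
[ 0.48324015 -0.23213244  0.21041707]
wrist nar (np.int64(1141), ((array([ 0.4817, -0.2315]), 24.0), np.float64(0.1196))) mid (np.int64(1231), ((array([ 0.4817, -0.2312]), 32.0), np.float64(0.0857))) dish (np.int64(3233), ((array([ 0.4827, -0.231 ]), 65.0), np.float64(0.0393)))
scene nar (np.int64(142), ((array([ 0.4868, -0.2325]), 27.6), np.float64(0.1181))) mid (np.int64(151), ((array([ 0.4856, -0.2294]), 32.9), np.float64(0.0857))) dish (np.int64(373), ((array([ 0.4879, -0.2318]), 69.1), np.float64(0.039)))
```

View pics/f.png

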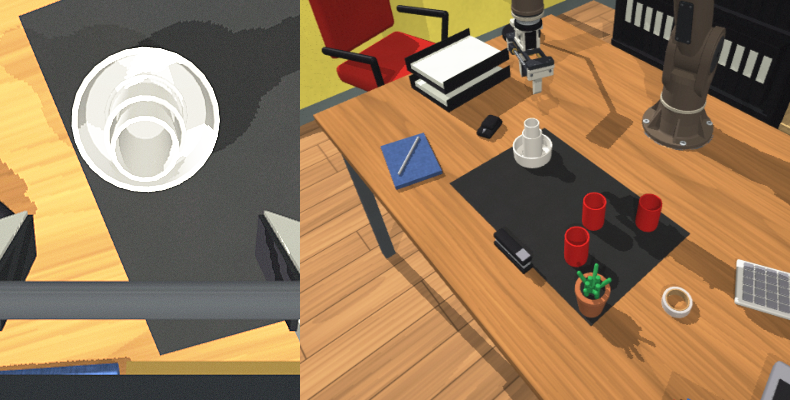

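All three are nested concentrically (wrist crop around (145,120); scene at (532,143)). Rim heights are right, and the bystanders are where they were.

```bash
python3 -c "
from cell import arm;print(arm.sign_off())"
```

```text
the job is handed in; nothing more can be done
None
```

The tidy is nested in size order, with the middle cup down inside the dish's ring and the narrow cup down inside the middle cup, all upright; the dish moved by no more than about a millimetre, the bystanders were not touched, and I handed it in at about 29 s.

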